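# Sweep loose bottle caps into the bench bay

## Task

Three loose screw caps are lying on the fume-hood bench. Sweep them along the bench with the fingertips, into the three-sided steel bay through its open side, so that each cap lies flat and wholly inside it. Do not pick up or lift any cap, and leave the bottles, jars and everything else standing where they are.

Things in the scene. Friction and masses are not known exactly. Their poses are not given: they have to be found in the camera images.
- bay: low three-sided steel fence fixed to the bench, walls 4 thick, 35 tall, no floor. Origin on the bench at the centre of the enclosed area. Inside, 110 along its x and 170 along its y (mm): open side at x = -55 (towards the robot, turned by the bay's yaw), inner faces of the back wall at x = +55 and side walls at y = -85 and +85. Flat screw tabs 16 wide at the outer foot of the sides (look only)
- cap1: loose blue plastic screw cap lying flat on the bench, open side down: a ribbed disc 45 mm in diameter, 25 mm tall, 12 to 26 g. Origin at the centre of its underside, z up. All three caps are alike
- cap2: loose blue plastic screw cap lying flat on the bench, open side down: a ribbed disc 45 mm in diameter, 25 mm tall, 12 to 26 g. Origin at the centre of its underside, z up. All three caps are alike
- cap3: loose blue plastic screw cap lying flat on the bench, open side down: a ribbed disc 45 mm in diameter, 25 mm tall, 12 to 26 g. Origin at the centre of its underside, z up. All three caps are alike
- jar: bystander, to be left alone (sizes in mm): small amber glass jar with a black lid, 40 diameter, 50 tall. Origin at the centre of its underside
- crucible: bystander, to be left alone (sizes in mm): white ceramic cup, 48 diameter, 35 tall. Origin at the centre of its underside
- vial: bystander, to be left alone (sizes in mm): small amber glass vial with a white lid, 28 diameter, 48 tall, beside the +y wall of the bay. Origin at the centre of its underside
- weight: bystander, to be left alone (sizes in mm): plain brass cylinder, 36 diameter, 40 tall, beside the -y wall of the bay. Origin at the centre of its underside
- bottle: bystander, to be left alone (sizes in mm): large amber glass bottle, closed, 90 diameter, 172 tall, on the right. Origin at the centre of its underside
- beaker: bystander, to be left alone (sizes in mm): aluminium beaker, 80 diameter at the rim, 100 tall, on the left. Origin at the centre of its underside
- spatula: bystander, to be left alone (sizes in mm): wood-handled steel spatula 180 long lying flat along its x axis on the right. Origin at the underside near the middle of the tool
Not all that is in view belongs to the job. What is shaped like the cap2 but red is not meant.

How it is judged (in metres and radians):
At the end, for the whole second after the job is handed in: All three caps lie flat on the bench (underside within 5 mm of it, tilt under 0.15 rad), at rest, and wholly inside the bay: no cap sticks out past the open side by more than 1.5 mm (its centre is beyond x = -34 mm in the bay's frame) and all are between the bay's walls (x of cap1 in the frame of bay between -0.034 and 0.045 m and y of cap1 in the frame of bay between -0.075 and 0.075 m and height (world z) of each of cap1, cap2, cap3 below 0.005 m and angle between each of cap1, cap2, cap3's own z axis and vertical below 0.15 rad and linear speed of each of cap1, cap2, cap3 below 0.01 m/s and x of cap2 in the frame of bay between -0.034 and 0.045 m and y of cap2 in the frame of bay between -0.075 and 0.075 m and x of cap3 in the frame of bay between -0.034 and 0.045 m and y of cap3 in the frame of bay between -0.075 and 0.075 m); the robot touches nothing.
It fails at once if a cap is lifted off the bench (underside centre more than 15 mm up) (height (world z) of any of cap1, cap2, cap3 above 0.015 m).
It fails at once if a bystander is shifted by more than 25 mm (distance of any of jar, crucible, vial, weight, bottle, beaker, spatula from where it was at the start of the episode above 0.025 m).
It fails at once if a standing bystander is tipped by more than 0.4 rad (angle between any of jar, crucible, vial, weight, bottle, beaker's own z axis and vertical above 0.4 rad).
It also fails if it takes over 67 s, if anything falls off the work surface, if the arm or the gripper's body presses on something with over 40 N, if the wrist force passes 120 N, or if a joint passes its speed limit or range.

## Robot

A 6-joint arm with a two-finger parallel gripper is mounted at the origin on the work surface. World frame = base frame: x ahead of the robot, y to its left, z up, the work surface at z = 0. Lengths are in mm, angles in degrees, forces in N, time in s.
With the tool pointing down it reaches from about 350 to 850 mm from the base axis. Payload 8.1 kg.
Tool frame: the origin (TCP) lies at the very end of the fingers, on their centre line; the grasp point (between the pads) lies 19 mm behind it (r.grip_point_offset is the distance from the TCP to the grasp point, in mm); z points along the fingers, y is the line along which they close (so a half turn about z gives the same grasp; the last joint's range is limited). The gripper opens to 85 mm and grips with 20 to 120 N. Pads are 22 mm wide; open, the fingers measure 114 mm over their backs; the gripper's body (76 mm by 85 mm) begins 54 mm behind the grasp point. The pads swing forward as they close: fully open they stand 13 mm farther back than shut.
Start: joints at [-73.476, 7.471, 85.268, -0, 87.261, -4.893], TCP at [219.113, -558.565, 231.292] pointing down, gripper open.
Joint ranges: [-169.43, 169.43], [-51.17, 129.36], [1.28, 143.12], [-76.62, 256.62], [0, 156.53], [-152.29, 152.29]. Speed limits (degrees/s): [136.94, 136.94, 159.86, 180, 180, 180].

## Interface

Orientations are given as [roll, pitch, yaw] about the fixed x, y, z axes, in that order (R = Rz(yaw) Ry(pitch) Rx(roll)).
In Python, from bench import status, eyes, r gives the robot as it stands.
- The arm moves only by the shell command python3 -m handwheel 'ROWS' [FORCE]. ROWS is a JSON object whose one key "series" holds a list that holds one entry, the list of rows, each a list of 7 numbers: the shift along the tool's x, y, z in cm, then the turn, a rotation vector about the tool's x, y, z in rad, then the opening, from 0 (shut) to 1 (fully open). In form: {"series": [[[tx, ty, tz, rx, ry, rz, claw], ...]]}. A call has 1 to 12 rows; each row is the pose to reach, as a shift and turn from the pose commanded when the call began, along the tool's axes at that moment; what a row does not reach only later rows make up. A row lasts 1/8 s, in which the tool goes at most 62.5 mm and 10.7 degrees, less where a joint would pass 70% of its speed; a pose out of reach is approached as far as the arm can. A call with a gripper value outside its range is refused whole. The fingers move at their own pace and stop on an object; FORCE is the grip in N (left out, the last holds). Time passes only in rows, so rows that repeat a pose let the fingers close. It gives the time, the measured TCP pose, the force, the opening and the grip force at its end, in the units of the state.
- status.sense(): the state, without advancing time (a new reading comes with each control period).
- eyes.snapshot(name): name is "scene" or "top"; returns a dict with "img" (420x560x3 uint8, red, green, blue), "mtx" (3x3 intrinsics, pixels), "R" (3x3) and "t" (3): a world point X has camera coordinates R X + t. Camera axes: x right, y down, z forward; pixel columns grow to the right and rows downward; lengths in mm; the calibration is good to about 2 mm. A picture is of the moment at which its call begins. There is no depth.
- r.hand_in(): hands the job in; it is judged then, once.
The state is a dict: "time": time; "joint_pos": joint angles; "qd": joint speeds; "joint_efforts": joint torques, N m; "tool_pos": TCP position; "tcp_rot": TCP orientation; "ft_force": force on the tool from outside, world axes, zero at the start; "wrist_torque": the same for the moment, N m; "finger_gap": finger opening in mm; "grip_force": force on a finger pad.
Only numpy, scipy, OpenCV 4.12 (cv2) and the standard library are available. Lean on these libraries where they do the work, as an engineer would, in place of code of your own. Each camera call takes 0.05 s, during which the arm holds its last target. There are 200 camera calls.

## Working session

There is one attempt and no reset: what is moved stays moved. The work goes in short steps, Python scripts to look and compute and a shell command to move; the robot and the scene stay as the last step left them, time stands still between calls to the robot, and variables do not carry over. Pictures are saved under pics/ and viewed, at most 10 in all, crops included, and the job is handed in when it is done.

```bash
mkdir -p pics
python3 - <<'E'
from bench import status, eyes, r
import cv2
for n in ("top","scene"):
    s=eyes.snapshot(n); cv2.imwrite(f"pics/{n}0.png",cv2.resize(s["img"][:,:,::-1],(784,588),interpolation=cv2.INTER_CUBIC))
    print(n,s["mtx"],s["R"],s["t"])
st=status.sense();print(st["time"],st["tool_pos"],st["tcp_rot"],st["finger_gap"])
E
```

```text
top [[458.49723998   0.         282.12080781]
 [  0.         458.49723998 206.1460245 ]
 [  0.           0.           1.        ]] [[-0.01112808 -0.99978664 -0.01740257]
 [-0.98892034  0.01358021 -0.1478247 ]
 [ 0.14802949  0.01556475 -0.98886046]] [  23.98464833  513.05272067 1198.28880543]
scene [[388.19912667   0.         281.39900237]
 [  0.         388.19912667 205.5876127 ]
 [  0.           0.           1.        ]] [[-3.15888278e-01  9.48795964e-01  9.02510189e-04]
 [ 5.77286851e-01  1.92954252e-01 -7.93415747e-01]
 [-7.52963802e-01 -2.50109727e-01 -6.08679421e-01]] [ 171.59695607 -275.26414958 1337.29166079]
0.1 [ 218.93595878 -558.06073749  230.28681132] [-1.79898538e+02 -6.49829216e-03  2.14146387e+01] 85.52401223718527
```

View pics/top0.png

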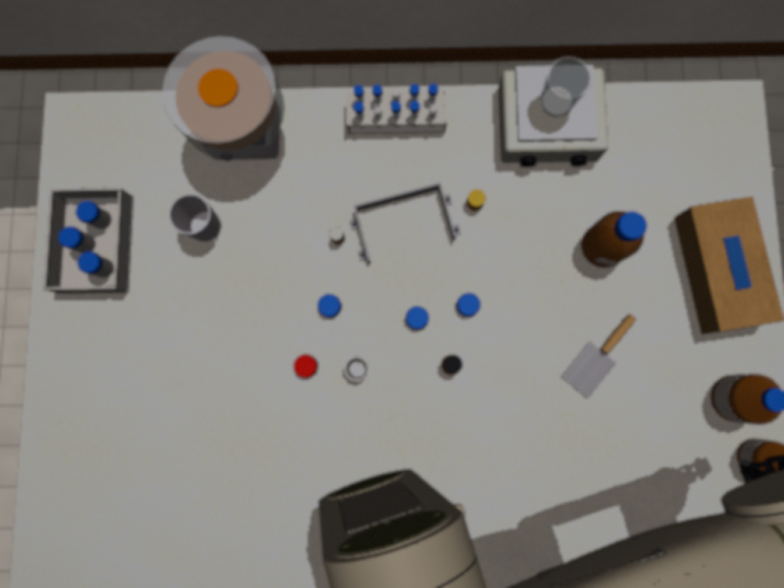

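View pics/scene0.png

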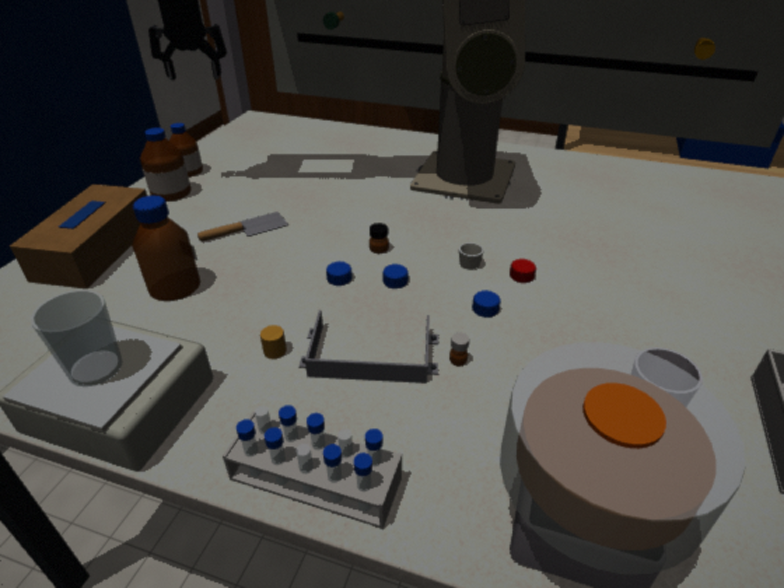

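The top view shows the three loose blue caps at about (329,306), (417,318) and (468,305). The bay is at (357..455, 187..260) with its open side toward the robot. Things that could be mistaken for the caps:
- the red cap (305,366)
- the blue caps in the tray (88,212), (70,238), (90,262)
- the bottle tops (630,226) and (775,400)
- the rack vials (~395,100)

I choose the three blue caps loose on the bench and will check them in a crop.

```bash
cat > h.py <<'E'
import numpy as np, cv2
from bench import status, eyes, r
def ray(s,u,v,z):
    R,t,K=map(np.array,(s["R"],s["t"],s["mtx"])); c=-R.T@t
    d=R.T@np.linalg.solve(K,[u,v,1.]); return c+d*(z-c[2])/d[2]
def crop(s,x0,y0,x1,y1,k,f):
    cv2.imwrite(f,cv2.resize(np.ascontiguousarray(s["img"][y0:y1,x0:x1,::-1]),None,fx=k,fy=k,interpolation=cv2.INTER_CUBIC))
def blue(s,z=24):
    h=cv2.cvtColor(s["img"],cv2.COLOR_RGB2HSV)
    m=cv2.inRange(h,(100,150,60),(130,255,255)); n,_,st,c=cv2.connectedComponentsWithStats(m)
    return [(c[i].round(1),st[i,4],ray(s,*c[i],z)[:2].round(1)) for i in range(1,n) if st[i,4]>25]
E
python3 - <<'E'
from h import *
s=eyes.snapshot("top"); crop(s,195,118,380,283,3.5,"pics/crop1.png")
for b in blue(s): print(*b)
E
```

```text
[255.9  64.3] 30 [927.2  88.4]
[269.  64.] 31 [927.4  50.8]
[295.8  63.6] 30 [927.2 -25.8]
[308.9  63.4] 33 [926.9 -63.3]
[255.8  76. ] 32 [891.8  88.9]
[282.2  75.7] 29 [891.5  13.5]
[295.5  75.4] 34 [891.5 -24.5]
[ 62.3 150.7] 175 [681.  632.4]
[450.5 161. ] 299 [ 634.8 -447. ]
[ 49.4 169.2] 183 [628.4 665.5]
[526.3 187.3] 339 [ 558.2 -646.8]
[ 63.5 186.8] 185 [577.9 622.7]
[234.8 218.1] 176 [484.4 147. ]
[334.  217.4] 175 [ 482.7 -122.7]
[297.5 226.8] 171 [458.4 -23.1]
[552.8 285.4] 195 [ 294.8 -692.6]
```

View pics/crop1.png

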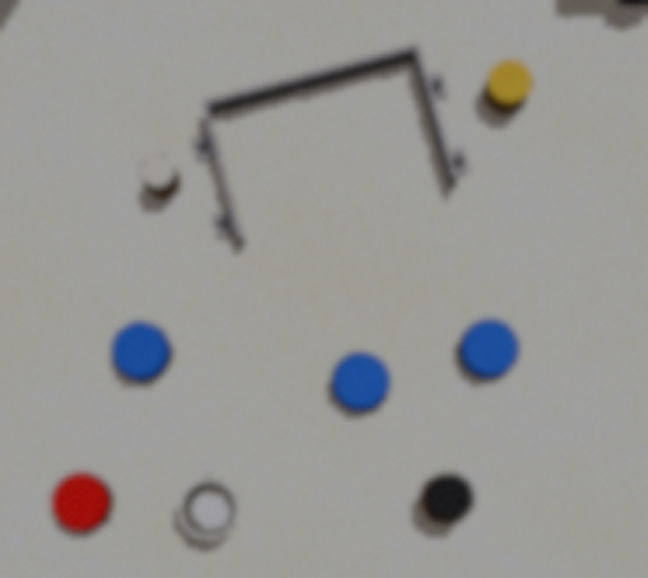

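The crop confirms three blue discs at (140,351), (360,381) and (488,348). The jar is at (447,498), the crucible at (208,510) and the red cap at (81,502). The bay corners are at about (208,108) and (415,53) at the back, and (239,245) and (448,190) at the front.

Run:
```python
from h import *
s=eyes.snapshot("top")
def p(x,y,z): return ray(s,195+(x+.5)/3.5-.5,118+(y+.5)/3.5-.5,z)[:2]
P={}
for n,x,y,z in [("BL",207,107,35),("BR",414,53,35),("FL",239,245,35),("FR",448,190,35),("jar",447,498,50),("cruc",208,508,35),("vial",160,172,48),("wt",510,83,40),("red",81,502,24)]:
    P[n]=p(x,y,z); print(n,P[n].round(1))
w=P["BL"]-P["BR"];print("width(178)",np.hypot(*w),"yaw",np.degrees(np.arctan2(w[1],w[0]))-90)
print("depth(114)",np.linalg.norm(P["BL"]-P["FL"]),np.linalg.norm(P["BR"]-P["FR"]))
for a,b in(("FL","BL"),("FR","BR")):
  d=P[b]-P[a];print(np.degrees(np.arctan2(d[1],d[0])))
c=(P["BL"]+P["BR"]+P["FL"]+P["FR"])/4;print("centre of outer rect",c)
yaw=np.radians(13); ex=np.array([np.cos(yaw),np.sin(yaw)]);ey=np.array([-ex[1],ex[0]])
o=c-2*ex; print("origin",o)
for n,q in list(P.items())+[("cap",np.array(q)) for q in((484.4,147),(482.7,-122.7),(458.4,-23.1))]: print(n,((q-o)@ex).round(1),((q-o)@ey).round(1))
print("tcp",status.sense()["tool_pos"])
```

```text
BL [676.5  94.1]
BR [717.9 -69.9]
FL [565.5  69.4]
FR [606.8 -94.1]
jar [367.6 -86.5]
cruc [362.6  93.9]
vial [621.5 129.7]
wt [ 690.7 -144.3]
red [368.6 192.4]
width(178) 169.09044004555844 yaw 14.165763334180639
depth(114) 113.76828736882358 113.73748276202132
12.5416461016092
12.266600487875365
centre of outer rect [ 6.41664701e+02 -1.29778085e-01]
origin [ 6.39715961e+02 -5.79680194e-01]
BL 57.2 83.9
BR 60.6 -85.1
FL -56.6 84.8
FR -53.1 -83.7
jar -284.5 -22.5
cruc -248.7 154.4
vial 11.5 131.0
wt 17.3 -151.5
red -220.8 249.0
cap -118.1 178.7
cap -180.5 -83.7
cap -181.7 18.8
tcp [ 218.98949019 -558.23436796  230.63133045]
```

```bash
cat >> h.py <<'E'
O=np.array([639.7,-.6]); YAW=13.3; a=np.radians(YAW); EX=np.array([np.cos(a),np.sin(a)]); EY=np.array([-EX[1],EX[0]])
def W(x,y): return O+x*EX+y*EY
def B(p): q=np.array(p[:2])-O; return np.array([q@EX,q@EY]).round(1)
def go(x,y,z,yaw):
    "row (cm, rad) from the present pose to bay-frame x,y, height z, world yaw"
    st=status.sense(); p=st["tool_pos"]; c=np.radians(st["tcp_rot"][2]); d=W(x,y)-np.array(p[:2])
    return np.round([(d@[np.cos(c),np.sin(c)])/10,(d@[np.sin(c),-np.cos(c)])/10,(p[2]-z)/10,-(np.radians(yaw)-c)],3)
def proj(s,P): q=np.array(s["R"])@P+np.array(s["t"]); q=np.array(s["mtx"])@q; return q[:2]/q[2]
E
python3 - <<'E'
from h import *
ims=[]
for n,(x0,y0,x1,y1) in(("top",(235,115,345,205)),("scene",(190,210,330,300))):
    s=eyes.snapshot(n);k=5 if n=="scene" else 6; im=s["img"][y0:y1,x0:x1,::-1].copy(); im=cv2.resize(im,None,fx=3.6,fy=3.2*1.0) if 0 else cv2.resize(im,None,fx=3.2,fy=3.2)
    for z in(0,35):
        L=[proj(s,np.r_[W(*q),z]) for q in((-55,85),(55,85),(55,-85),(-55,-85))]
        cv2.polylines(im,[np.int32([(p+.5-[x0,y0])*3.2 for p in L])],False,(0,255,0) if z else (0,0,255),1)
    ims.append(im)
h=max(i.shape[0] for i in ims); cv2.imwrite("pics/ov.png",cv2.resize(np.hstack([np.pad(i,((0,h-i.shape[0]),(0,0),(0,0))) for i in ims]),(798,286)))
for c in((484.4,147),(482.7,-122.7),(458.4,-23.1)): print(B(c))
print(go(-226,19,230,YAW))
E
```

```text
[-117.2  179.4]
[-180.9  -82.7]
[-181.6   19.8]
[ 37.422 -41.639   0.092   0.142]
```

View pics/ov.png

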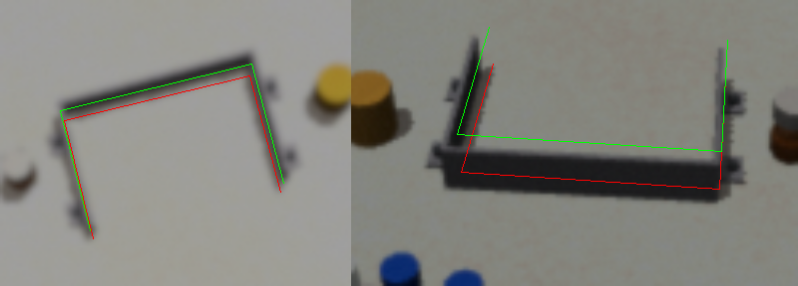

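The overlay shows the model sits about 5 mm short in +x and 2 mm too far in +y, so I shift the origin to match. The margins are ample. Moving above the approach point for the middle cap.

```bash
cat >> h.py <<'E'
O=O+5*EX-2*EY
E
python3 -m handwheel '{"series": [[[5,-5.5,0,0,0,0.03,0.31],[10,-11,0,0,0,0.06,0.31],[15,-16.5,0,0,0,0.1,0.31],[20,-22,0,0,0,0.14,0.31],[25,-27.5,0,0,0,0.14,0.31],[30,-33,0,0,0,0.14,0.31],[34,-37.5,0,0,0,0.14,0.31],[37.4,-41.6,0,0,0,0.142,0.31],[37.4,-41.6,0,0,0,0.142,0.31],[37.4,-41.6,0,0,0,0.142,0.31],[37.4,-41.6,0,0,0,0.142,0.31],[37.4,-41.6,0,0,0,0.142,0.31]]]}'
python3 - <<'E'
from h import *
st=status.sense(); print(B(st["tool_pos"]),st["tcp_rot"],st["finger_gap"]); print(go(-230,22,4,YAW), go(-20,0,4,YAW))
for b in blue(eyes.snapshot("top")): print(b[1],B(b[2]))
E
```

```text
time: 1.8
tool_pos: [415.2, -35.9, 231.3]
tcp_rot: [180.0, 0.0, 13.2]
ft_force: [-0.1, -0.1, -0.9]
finger_gap: 26.7
grip_force: 0.0
[-231.6   19.3] [1.79985608e+02 8.73159302e-03 1.31703243e+01] 26.659677514941396
[ 1.6200e-01 -2.6600e-01  2.2728e+01 -2.0000e-03] [ 2.1167e+01  1.8860e+00  2.2728e+01 -2.0000e-03]
30 [295.3  22.5]
30 [287.  -14.4]
30 [269.  -88.7]
33 [ 260.1 -125.1]
33 [260.5  31.2]
29 [243.3 -42.2]
34 [234.5 -79.2]
177 [180.6 608.4]
300 [-112.7 -431.1]
184 [137.2 652.6]
338 [-233.  -608.2]
185 [ 78.1 622.8]
174 [-122.4  181.3]
194 [-499.7 -592.1]
```

Descending behind the middle cap, watching the force.

```bash
python3 -m handwheel '{"series": [[[0,-0.27,5,0,0,0,0.31],[0,-0.27,10,0,0,0,0.31],[0,-0.27,15,0,0,0,0.31],[0,-0.27,19,0,0,0,0.31],[0,-0.27,21,0,0,0,0.31],[0,-0.27,22,0,0,0,0.31],[0,-0.27,22.6,0,0,0,0.31],[0,-0.27,22.6,0,0,0,0.31],[0,-0.27,22.6,0,0,0,0.31]]]}'
python3 - <<'E'
from h import *
st=status.sense(); print(B(st["tool_pos"]),st["tool_pos"]); print(go(-20,0,6,YAW))
s=eyes.snapshot("scene"); crop(s,210,140,400,280,4,"pics/c2.png")
E
```

```text
time: 2.98
tool_pos: [415.6, -32.3, 6.2]
tcp_rot: [180.0, -0.1, 13.3]
ft_force: [-0.5, -0.6, 0.4]
finger_gap: 26.4
grip_force: 0.0
[-230.4   22.7] [415.63048541 -32.31850244   6.22427186]
[21.037  2.259  0.022 -0.   ]
```

View pics/c2.png

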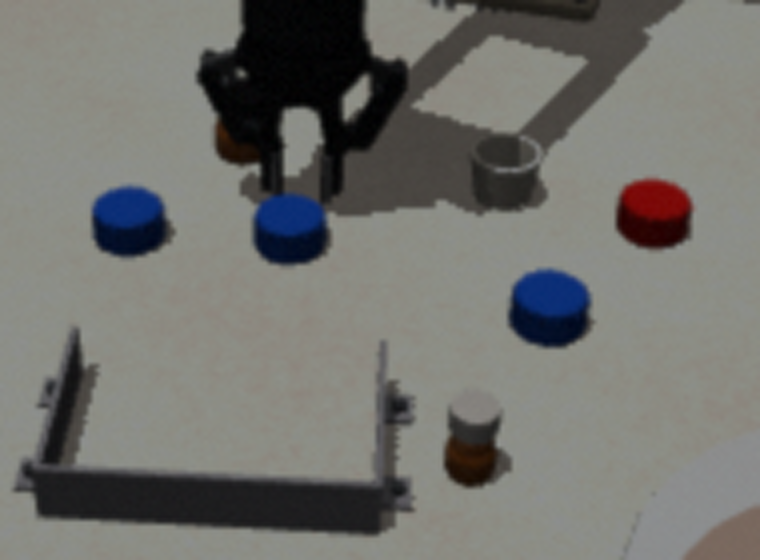

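The fingers stand right behind the middle cap (290,228), clear of the jar and crucible. Pushing it into the bay.

```bash
python3 -m handwheel '{"series": [[[1,0.1,0,0,0,0,0.31],[2.5,0.3,0,0,0,0,0.31],[4,0.4,0,0,0,0,0.31],[5.5,0.6,0,0,0,0,0.31],[7,0.75,0,0,0,0,0.31],[8.5,0.9,0,0,0,0,0.31],[10,1.1,0,0,0,0,0.31],[11.5,1.25,0,0,0,0,0.31],[13,1.4,0,0,0,0,0.31],[14.5,1.55,0,0,0,0,0.31],[16,1.7,0,0,0,0,0.31],[17,1.8,0,0,0,0,0.31]]]}'
python3 - <<'E'
from h import *
st=status.sense(); print(B(st["tool_pos"])); print(go(-14,0,6,YAW))
for b in blue(eyes.snapshot("top")):
    if b[1]>60: print(b[1],B(b[2]))
s=eyes.snapshot("scene"); crop(s,190,140,390,290,4,"pics/c3.png")
E
```

```text
time: 4.53
tool_pos: [585.7, -10.3, 5.4]
tcp_rot: [180.0, -0.0, 13.3]
ft_force: [-0.6, -0.2, 0.2]
finger_gap: 26.8
grip_force: 0.1
[-59.8   5. ]
[ 4.58   0.503 -0.055 -0.   ]
177 [180.6 608.4]
300 [-112.7 -431.1]
185 [137.2 652.5]
338 [-233.3 -608.1]
187 [ 78.2 622.8]
177 [-122.2  181.1]
175 [-185.9  -80.7]
194 [-499.7 -592.1]
```

View pics/c3.png

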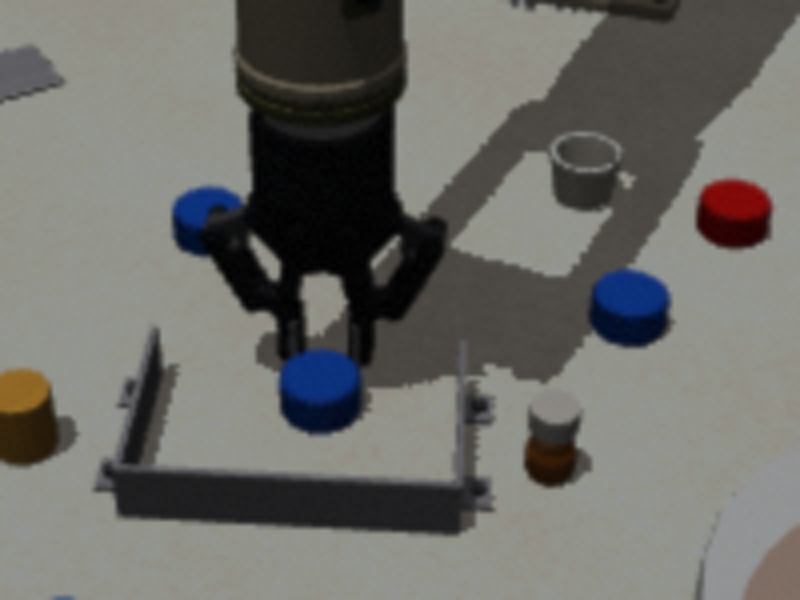

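The middle cap (320,390) is cradled between the fingers at the mouth of the bay. I'll finish the push, back off and rise.

```bash
python3 -m handwheel '{"series": [[[1.2,0.15,0,0,0,0,0.31],[2.4,0.3,0,0,0,0,0.31],[3.5,0.4,0,0,0,0,0.31],[4.2,0.5,0,0,0,0,0.31],[4.6,0.5,0,0,0,0,0.31],[4.6,0.5,0,0,0,0,0.31],[3,0.5,0,0,0,0,0.31],[0,0.5,0,0,0,0,0.31],[-3,0.5,-2,0,0,0,0.31],[-5,0.5,-7,0,0,0,0.31],[-5,0.5,-12,0,0,0,0.31],[-5,0.5,-12,0,0,0,0.31]]]}'
python3 - <<'E'
from h import *
for b in blue(eyes.snapshot("scene")):
    if abs(B(b[2])).max()<210: print(b[1],B(b[2]))
st=status.sense(); print(B(st["tool_pos"]))
print(go(-122,229,st["tool_pos"][2],YAW+90))
E
```

```text
time: 6.12
tool_pos: [540.1, -27.5, 130.9]
tcp_rot: [179.8, -0.5, 13.3]
ft_force: [-0.2, -0.1, 0.0]
finger_gap: 26.3
grip_force: 0.0
134 [-178.6  -84.3]
176 [-114.4  178.9]
235 [19.3 -0. ]
88 [152.6 -96.4]
89 [162.3 -56.6]
96 [ 181.1 -145. ]
106 [ 189.8 -105.7]
100 [181.2  23. ]
116 [208.8 -25.5]
[-109.6   -0.7]
[ -1.252 -22.965   0.     -1.571]
```

```bash
python3 -m handwheel '{"series": [[[-0.2,-3,0,0,0,-0.17,0.31],[-0.4,-6,0,0,0,-0.34,0.31],[-0.6,-9,0,0,0,-0.51,0.31],[-0.8,-12,0,0,0,-0.68,0.31],[-1,-15,0,0,0,-0.85,0.31],[-1.2,-18,0,0,0,-1.02,0.31],[-1.25,-21,0,0,0,-1.19,0.31],[-1.25,-23,0,0,0,-1.36,0.31],[-1.25,-23,0,0,0,-1.53,0.31],[-1.25,-23,0,0,0,-1.571,0.31],[-1.25,-23,0,0,0,-1.571,0.31],[-1.25,-23,0,0,0,-1.571,0.31]]]}'
python3 - <<'E'
from h import *
print(go(-122,229,6,YAW+90))
E
```

```text
time: 7.68
tool_pos: [471.3, 193.8, 124.4]
tcp_rot: [-179.9, 0.0, 103.2]
ft_force: [-0.4, -0.3, -0.2]
finger_gap: 26.4
grip_force: 0.0
[-9.7000e-02  2.1900e-01  1.1836e+01 -1.0000e-03]
```

```bash
python3 -m handwheel '{"series": [[[-0.1,0.2,5,0,0,0,0.31],[-0.1,0.2,9,0,0,0,0.31],[-0.1,0.2,11.2,0,0,0,0.31],[-0.1,0.2,11.8,0,0,0,0.31],[-0.1,0.2,11.8,0,0,0,0.31],[-1,0.2,11.8,0,0,0,0.31],[-2.5,0.2,11.8,0,0,0,0.31],[-4,0.2,11.8,0,0,0,0.31],[-5.5,0.2,11.8,0,0,0,0.31],[-7,0.2,11.8,0,0,0,0.31],[-8,0.2,11.8,0,0,0,0.31],[-8,0.2,11.8,0,0,0,0.31]]]}'
python3 - <<'E'
from h import *
st=status.sense(); print(B(st["tool_pos"]),st["tool_pos"][2]); print(go(-122,76,6,YAW+90))
for n in("scene","top"):
  for b in blue(eyes.snapshot(n)):
    if abs(B(b[2])).max()<210 and B(b[2])[0]<100: print(n,b[1],B(b[2]))
E
```

```text
time: 9.18
tool_pos: [492.3, 115.9, 7.2]
tcp_rot: [-180.0, -0.0, 103.2]
ft_force: [0.5, -0.0, 0.1]
finger_gap: 26.3
grip_force: 0.0
[-121.6  149.3] 7.237612320554612
[-7.327e+00 -2.700e-02  1.240e-01 -1.000e-03]
scene 133 [-178.8  -84.2]
scene 162 [-116.5  118.3]
scene 234 [19.2 -0.1]
top 170 [11.2  3. ]
top 176 [-185.9  -80.8]
```

```bash
python3 -m handwheel '{"series": [[[-1.4,0,0.1,0,0,0,0.31],[-2.8,0,0.1,0,0,0,0.31],[-4.2,0,0.1,0,0,0,0.31],[-5.6,0,0.1,0,0,0,0.31],[-6.6,0,0.1,0,0,0,0.31],[-7.1,0,0.1,0,0,0,0.31],[-7.1,0,0.1,0,0,0,0.31],[-5,0,0.1,0,0,0,0.31],[-2,0,-1,0,0,0,0.31],[0,0,-5,0,0,0,0.31],[0,0,-9,0,0,0,0.31],[0,0,-9,0,0,0,0.31]]]}'
python3 - <<'E'
from h import *
st=status.sense(); z=st["tool_pos"][2]; print(B(st["tool_pos"]),z)
for n in("scene","top"):
  for b in blue(eyes.snapshot(n)):
    if abs(B(b[2])).max()<210 and B(b[2])[0]<100: print(n,b[1],B(b[2]))
print(go(-168,48,z,YAW))
E
```

```text
time: 10.78
tool_pos: [494.9, 117.9, 101.4]
tcp_rot: [179.6, 0.0, 103.4]
ft_force: [1.4, 0.3, 0.3]
finger_gap: 26.6
grip_force: 0.0
[-118.6  150.6] 101.37321833573179
scene 134 [-178.6  -84.3]
scene 161 [-115.8   49.1]
scene 233 [19.1 -0.1]
top 171 [11.2  3.1]
top 172 [-124.    51.8]
top 175 [-185.9  -80.7]
[-10.238  -4.666  -0.388   1.571]
```

```bash
python3 -m handwheel '{"series": [[[-1,-1,0,0,0,0.17,0.31],[-2,-2,0,0,0,0.34,0.31],[-3,-3,0,0,0,0.51,0.31],[-4,-4,0,0,0,0.68,0.31],[-5.5,-4.7,0,0,0,0.85,0.31],[-7,-4.7,0,0,0,1.02,0.31],[-8.5,-4.7,0,0,0,1.19,0.31],[-10,-4.7,0,0,0,1.36,0.31],[-10,-4.7,0,0,0,1.53,0.31],[-10,-4.7,0,0,0,1.571,0.31],[-10,-4.7,0,0,0,1.571,0.31],[-10,-4.7,0,0,0,1.571,0.31]]]}'
python3 - <<'E'
from h import *
st=status.sense();print(B(st["tool_pos"])); print(go(-168,50,6,YAW),go(-16,50,6,YAW))
E
```

```text
time: 12.38
tool_pos: [468.7, 8.6, 96.3]
tcp_rot: [-180.0, 0.1, 13.3]
ft_force: [-0.6, -1.2, 0.5]
finger_gap: 26.4
grip_force: 0.0
[-169.3   50.3]
[1.270e-01 3.000e-02 9.034e+00 1.000e-03] [1.5327e+01 4.1000e-02 9.0340e+00 1.0000e-03]
```

```bash
python3 -m handwheel '{"series": [[[0,0,4,0,0,0,0.31],[0,0,7,0,0,0,0.31],[0,0,8.6,0,0,0,0.31],[0,0,9,0,0,0,0.31],[0,0,9,0,0,0,0.31],[1,0,9,0,0,0,0.31],[2.5,0,9,0,0,0,0.31],[4,0,9,0,0,0,0.31],[5.5,0,9,0,0,0,0.31],[7,0,9,0,0,0,0.31],[8.3,0,9,0,0,0,0.31],[9,0,9,0,0,0,0.31]]]}'
python3 - <<'E'
from h import *
st=status.sense();print(B(st["tool_pos"])); print(go(-16,50,6,YAW))
for n in("scene",):
  for b in blue(eyes.snapshot(n)):
    if abs(B(b[2])).max()<210 and B(b[2])[0]<100: print(n,b[1],B(b[2]))
E
```

```text
time: 13.88
tool_pos: [558.4, 29.4, 7.9]
tcp_rot: [180.0, -0.1, 13.3]
ft_force: [-1.2, 0.4, 0.3]
finger_gap: 26.2
grip_force: 0.1
[-77.2  49.9]
[ 6.122 -0.008  0.19  -0.   ]
scene 136 [-178.5  -84.3]
scene 215 [-44.3  49.7]
scene 236 [19.4 -0.2]
```

```bash
python3 -m handwheel '{"series": [[[1.4,0,0.1,0,0,0,0.31],[2.8,0,0.1,0,0,0,0.31],[4.2,0,0.1,0,0,0,0.31],[5.4,0,0.1,0,0,0,0.31],[6,0,0.1,0,0,0,0.31],[6,0,0.1,0,0,0,0.31],[4,0,0.1,0,0,0,0.31],[1,0,0,0,0,0,0.31],[-3,0,-1,0,0,0,0.31],[-4,0,-5,0,0,0,0.31],[-4,0,-10,0,0,0,0.31],[-4,0,-10,0,0,0,0.31]]]}'
python3 - <<'E'
from h import *
st=status.sense();z=st["tool_pos"][2];print(B(st["tool_pos"]),z); print(go(-230,-85,z,YAW))
for n in("scene","top"):
  for b in blue(eyes.snapshot(n)):
    if abs(B(b[2])).max()<210 and B(b[2])[0]<100: print(n,b[1],B(b[2]))
E
```

```text
time: 15.42
tool_pos: [521.2, 19.7, 112.4]
tcp_rot: [179.9, -0.5, 13.3]
ft_force: [0.0, 0.5, -1.0]
finger_gap: 26.4
grip_force: 0.0
[-115.7   49. ] 112.44190091815885
[-11.427  13.407   0.     -0.   ]
scene 134 [-178.6  -84.3]
scene 234 [19.2 -0.1]
scene 234 [16.2 50.1]
top 175 [-185.9  -80.7]
```

```bash
python3 -m handwheel '{"series": [[[-4,4,0,0,0,0,0.31],[-8,8,0,0,0,0,0.31],[-11.5,12,0,0,0,0,0.31],[-11.5,13.4,0,0,0,0,0.31],[-11.5,13.4,0,0,0,0,0.31],[-11.5,13.4,4,0,0,0,0.31],[-11.5,13.4,8,0,0,0,0.31],[-11.5,13.4,10,0,0,0,0.31],[-11.5,13.4,10.6,0,0,0,0.31],[-11.5,13.4,10.6,0,0,0,0.31]]]}'
python3 - <<'E'
from h import *
print(B(status.sense()["tool_pos"])); print(go(-130,-49,6,YAW),go(-16,-49,6,YAW))
E
```

```text
time: 16.77
tool_pos: [437.1, -135.6, 1.2]
tcp_rot: [-179.9, 0.1, 13.4]
ft_force: [-0.5, -0.2, -0.6]
finger_gap: 26.3
grip_force: 0.0
[-233.2  -82.7]
[ 1.0324e+01 -3.3630e+00 -4.8100e-01  1.0000e-03] [ 2.1724e+01 -3.3510e+00 -4.8100e-01  1.0000e-03]
```

```bash
python3 -m handwheel '{"series": [[[0.5,0,-0.4,0,0,0,0.31],[1.5,-0.1,-0.4,0,0,0,0.31],[2.8,-0.5,-0.4,0,0,0,0.31],[4.2,-1,-0.4,0,0,0,0.31],[5.6,-1.5,-0.4,0,0,0,0.31],[7,-2,-0.4,0,0,0,0.31],[8.4,-2.5,-0.4,0,0,0,0.31],[9.8,-3,-0.4,0,0,0,0.31],[11.2,-3.3,-0.4,0,0,0,0.31],[12.6,-3.35,-0.4,0,0,0,0.31],[13.6,-3.35,-0.4,0,0,0,0.31],[14,-3.35,-0.4,0,0,0,0.31]]]}'
python3 - <<'E'
from h import *
print(B(status.sense()["tool_pos"])); print(go(-16,-49,6,YAW))
for n in("scene",):
  for b in blue(eyes.snapshot(n)):
    if abs(B(b[2])).max()<210 and B(b[2])[0]<100: print(n,b[1],B(b[2]))
E
```

```text
time: 18.27
tool_pos: [566.2, -72.0, 5.3]
tcp_rot: [180.0, -0.0, 13.3]
ft_force: [0.3, -1.0, -0.0]
finger_gap: 26.5
grip_force: 0.1
[-93.  -50.6]
[ 7.696 -0.164 -0.066 -0.   ]
scene 197 [-59.4 -50.8]
scene 236 [19.4 -0.1]
scene 235 [16.4 50.2]
```

```bash
python3 -m handwheel '{"series": [[[1.4,-0.1,0,0,0,0,0.31],[2.8,-0.15,0,0,0,0,0.31],[4.2,-0.15,0,0,0,0,0.31],[5.6,-0.15,0,0,0,0,0.31],[7,-0.15,0,0,0,0,0.31],[7.6,-0.15,0,0,0,0,0.31],[7.6,-0.15,0,0,0,0,0.31],[5,-0.15,0,0,0,0,0.31],[1,-0.15,0,0,0,0,0.31],[-4,-0.15,-1,0,0,0,0.31],[-6,-0.15,-5,0,0,0,0.31],[-8,-0.15,-10,0,0,0,0.31]]]}'
python3 -m handwheel '{"series": [[[-5,0,-5,0,0,0,0.31],[-10,0,-8,0,0,0,0.31],[-13,0,-8,0,0,0,0.31],[-13,0,-8,0,0,0,0.31],[-13,0,-8,0,0,0,0.31]]]}'
python3 - <<'E'
from h import *
for n in("scene","top"):
  s=eyes.snapshot(n)
  if n=="scene": crop(s,170,140,390,300,3.6,"pics/end.png")
  for b in blue(s):
    if abs(B(b[2])).max()<210 and B(b[2])[0]<100: print(n,b[1],B(b[2]))
E
```

```text
time: 19.82
tool_pos: [484.6, -88.9, 104.9]
tcp_rot: [-179.9, 0.2, 13.2]
ft_force: [-0.1, -0.4, -0.5]
finger_gap: 26.4
grip_force: 0.0
time: 20.45
tool_pos: [361.0, -118.8, 185.2]
tcp_rot: [180.0, -0.0, 13.2]
ft_force: [0.6, 0.5, -0.2]
finger_gap: 26.1
grip_force: 0.0
scene 226 [ 17.2 -48.7]
scene 232 [19.1  0. ]
scene 232 [16.1 50. ]
top 171 [  9.  -45.5]
top 175 [11.1  2.7]
top 173 [ 7.4 52.3]
```

View pics/end.png

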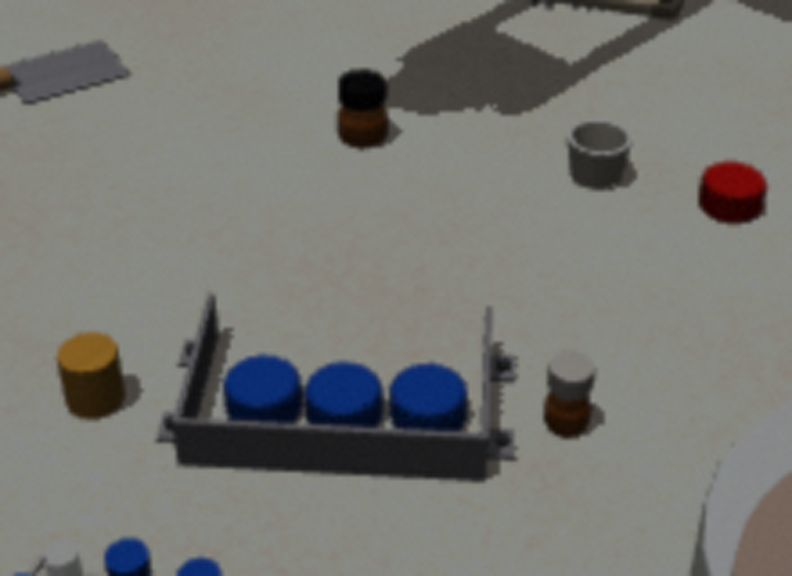

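All three caps lie flat in the bay at (262,390), (343,397) and (428,398). The jar, crucible, vial and weight are still standing, and the arm is clear. Handing in.

```bash
python3 -c "
from bench import r
print(r.hand_in())"
```

```text
the job is handed in; nothing more can be done
None
```

I swept all three blue caps into the bay and handed the job in at about 20 s; the last pictures show them lying flat and wholly inside, with the jar, crucible, vial and weight upright where they were, but the hand-in call returned no verdict.

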